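# Pop a carton out of the flow lane and stop it with the other finger

## Task

On the storeroom counter, press the release key of the small roller-lane dispenser with one finger so that its spring kicks the waiting carton out, and stop the carton with the other finger, in the upper half of the lane, before it rolls away down the rollers. The carton stays down on the rollers the whole time, never lifted or tipped, and the other things are left alone. Finish while holding: the key still pressed down by one finger and the carton at rest against the other.

Things in the scene. Friction and masses are not known exactly. Their poses are not given: they have to be found in the camera images.
- dispenser: Fixed dispenser with a straight lane of grey rollers on a 270 x 280 x 6 mm plywood base plate. Origin on the counter below the lane's centre line (plate: y -135 to +145 mm); x points up the lane, y across it towards the key, z up. The lane falls to -x at 0.21 rad; its side rails are 43 mm apart inside, 4 mm thick, 7 mm above the rollers; the upper end (x = 125 mm) is closed.
- stop_place (a point): Point on the roller tops in mid lane, dispenser x 0, y 0, z 55 mm: level with the key, about 45 mm downhill of the waiting carton. The middle of the lane's length. A fingertip up to 30 mm wide along x and 35 mm along y fits between the rails here, in the carton's way.
- lane_end (a point): Middle of the lane's open lower end, on the rollers, dispenser x = -120 mm, 29 mm above the counter. A carton that is not stopped rolls down here at roughly 0.04 m/s and falls off.
- stop_bar (a point): Top of the steel stop bar (26 mm wide, 3 mm thick) in front of the waiting carton, 9 mm above the rollers at dispenser x = 45 mm. It is part of the key and sinks with it. A spring kicker behind the carton then pushes it about 12 mm downhill with 1 to 2 N, and it rolls on by itself.
- key (a joint): Travel of the release key straight down: 0 at rest, 0.014 m fully down. Sprung: about 2.5 N to start, 6 N fully down, up to 2 N more while the stop bar rubs on the carton; it rises when let go. The carton comes free at about 0.010 m.
- key_top (a point): Centre of the top of the release key, a flat dark steel plate 44 mm (dispenser x) by 32 mm (y), beside the lane at dispenser x 0, y 64 mm; it moves with the key. 79 mm above the counter at rest, 65 mm fully down, which is 10 mm above the roller tops at x = 0. Nothing taller within 30 mm of it.
- carton_center (a point): Centre of the plain cardboard carton, 50 mm along the lane, 40 mm wide, 36 mm high, about 0.14 kg, loose on the rollers and tilted with the lane (x uphill, z square to the rollers). It waits behind the stop bar with its centre at dispenser x = 69 mm, its front face at x = 41 (top) to 49 mm (bottom).
- carton: The same carton, origin at the centre of its underside.
- jar: Bystander: closed jar, 38 mm across, 55 mm tall, on the base plate beyond the lane (-y side). Origin under its centre.
- tape: Bystander: flat ring, 52 mm across, 20 mm high, on the base plate on the -y side. Origin under its centre.
- packet: Bystander: small cardboard packet 44 x 26 x 20 mm on the base plate, uphill of the key on the +y side. Origin under its centre.
- screwdriver: Bystander: screwdriver lying at the left of the counter.
- can: Bystander: can 68 mm across, 100 mm tall, at the left of the counter. Origin under its centre.
- longbox: Bystander: cardboard box 160 x 60 x 50 mm at the right of the counter. Origin under its centre.
- bucket: Bystander: open white pot, 110 mm across, 100 mm tall, at the right of the counter. Origin under its centre.
Things that resemble listed ones, but are neither listed nor needed, are in the scene too. What is shaped like the carton but pink is not meant.

How it is judged (in metres and radians):
On the way, in this order (a step that is already met when the one before it is completed fails the run):
1. the release key is pressed down (value of joint key above 0.008 m).
2. the carton has popped out past the stop and is stopped by a finger with the key still down (value of joint key above 0.008 m and contact force between the fingers and key above 0.3 N and contact force between the fingers and carton above 0.05 N and x of carton_center in the frame of dispenser between -0.035 and 0.061 m and linear speed of carton below 0.01 m/s and y of carton_center in the frame of dispenser between -0.012 and 0.012 m and angle between carton's own z axis and vertical below 0.32 rad), for 0.3 s.
At the end, for the whole second after the job is handed in: The key is still down more than 8 mm with a finger on it; the carton lies flat on the rollers between the rails, at rest (under 10 mm/s), touching a finger, out of its place: its centre at least about 8 mm down the lane and not farther than dispenser x = -35 mm (all of step 2); the arm keeps its last pose, push and grip.
It fails at once if the carton ran away down the lane or left it (x of carton_center in the frame of dispenser below -0.045 m or y of carton_center in the frame of dispenser above 0.03 m or y of carton_center in the frame of dispenser below -0.03 m).
It fails at once if the carton was lifted or tipped (height (world z) of carton_center above 0.101 m or angle between carton's own z axis and vertical above 0.5 rad or (x of carton_center in the frame of dispenser below 0.03 m and height (world z) of carton_center above 0.091 m)).
It fails at once if another thing was disturbed (distance of any of jar, tape, packet, screwdriver, can, longbox, bucket from where it was at the start of the episode above 0.03 m).
It also fails if it takes over 40 s, if anything falls off the work surface, if the arm or the gripper's body presses on something with over 40 N, if the wrist force passes 120 N, or if a joint passes its speed limit or range.

## Robot

A 6-joint arm with a two-finger parallel gripper is mounted at the origin on the work surface. World frame = base frame: x ahead of the robot, y to its left, z up, the work surface at z = 0. Lengths are in mm, angles in rad, forces in N, time in s.
With the tool pointing down it reaches from about 400 to 925 mm from the base axis. Payload 12.5 kg.
Tool frame: the origin (TCP) lies between the finger pads; the fingertips stand 19 mm ahead of it and the grasp point (between the pads) is the TCP (env.tips_ahead is the distance from the TCP to the fingertips, in mm); z points along the fingers, y is the line along which they close (so a half turn about z gives the same grasp; the last joint's range is limited). The gripper opens to 95 mm and grips with 3 to 60 N. Pads are 20 mm wide; open, the fingers measure 119 mm over their backs; the gripper's body (75 mm by 180 mm) begins 59 mm behind the grasp point.
Start: joints at [1.211, 0.491, 1.559, -0, 1.092, -0.106], TCP at [156.909, 604.999, 233.661] pointing down, gripper open.
Joint ranges: [-3.1, 3.1], [-0.84, 2.19], [0.05, 2.79], [-1.13, 4.28], [0.06, 2.93], [-2.69, 2.69]. Speed limits (rad/s): [2.22, 2.22, 2.79, 3.14, 3.14, 3.14].

## Interface

Orientations are given as [roll, pitch, yaw] about the fixed x, y, z axes, in that order (R = Rz(yaw) Ry(pitch) Rx(roll)).
In Python, from cell import env gives the robot as it stands.
- The arm moves only by the shell command python3 -m crank 'ROWS'. ROWS is JSON, a list of rows, each a list of 5 numbers: the shift along the tool's x, y, z in mm, then the turn about the tool's z in degrees, then the finger opening in mm, from 0 to 95.1. In form: [[dx, dy, dz, yaw, grip], ...]. A call has 1 to 10 rows; each row is the pose to reach, as a shift and turn from the pose commanded when the call began, along the tool's axes at that moment; what a row does not reach only later rows make up. A row lasts 1/12 s, in which the tool goes at most 41.7 mm and 7.16 degrees, less where a joint would pass 70% of its speed; a pose out of reach is approached as far as the arm can. A call with a gripper value outside its range is refused whole. The fingers move at their own pace and stop on an object; the grip force is fixed at half the most. Time passes only in rows, so rows that repeat a pose let the fingers close. It gives the time, the measured TCP pose, the force, the opening and the grip force at its end, in the units of the state.
- env.state(): the state, without advancing time (a new reading comes with each control period).
- env.read_camera(name): name is "side" or "top"; returns a dict with "img" (420x560x3 uint8, blue, green, red), "K" (3x3 intrinsics, pixels), "pose" (4x4, takes a point from camera to world coordinates). Camera axes: x right, y down, z forward; pixel columns grow to the right and rows downward; lengths in mm; the calibration is good to about 2 mm. A picture is of the moment at which its call begins. There is no depth.
- env.job_done(): hands the job in; it is judged then, once.
The state is a dict: "t": time; "joints": joint angles; "qvel": joint speeds; "tau": joint torques, N m; "eef_pos": TCP position; "tcp_rot": TCP orientation; "ft_force": force on the tool from outside, world axes, zero at the start; "moment": the same for the moment, N m; "opening": opening from 0.0 (shut) to 1.0 (fully open); "grip_force": force on a finger pad.
Only numpy, scipy, OpenCV 4.12 (cv2) and the standard library are available. Lean on these libraries where they do the work, as an engineer would, in place of code of your own. Each camera call takes 0.05 s, during which the arm holds its last target. There are 200 camera calls.

## Working session

There is one attempt and no reset: what is moved stays moved. The work goes in short steps, Python scripts to look and compute and a shell command to move; the robot and the scene stay as the last step left them, time stands still between calls to the robot, and variables do not carry over. Pictures are saved under pics/ and viewed, at most 10 in all, crops included, and the job is handed in when it is done.

```bash
mkdir -p pics
python3 - <<'E'
from cell import env
import cv2,numpy as np
for n in("side","top"):
    r=env.read_camera(n); cv2.imwrite(f"pics/{n}0.png",r["img"]); print(n,r["K"].tolist(),np.round(r["pose"],3).tolist())
s=env.state();print(s)
E
```

```text
side [[463.7469186505731, 0.0, 282.5140612013223], [0.0, 463.7469186505731, 212.27769518944007], [0.0, 0.0, 1.0]] [[0.89, -0.261, 0.374, 53.81], [-0.456, -0.478, 0.75, -1007.197], [-0.017, -0.839, -0.545, 828.531], [0.0, 0.0, 0.0, 1.0]]
top [[466.10067040151216, 0.0, 288.0764981634672], [0.0, 466.10067040151216, 205.09895278226634], [0.0, 0.0, 1.0]] [[-0.01, -0.998, 0.064, 459.495], [-1.0, 0.008, -0.017, -16.258], [0.016, -0.064, -0.998, 1543.843], [0.0, 0.0, 0.0, 1.0]]
{'t': 0.1, 'joints': array([ 1.21143089e+00,  4.91471046e-01,  1.55937130e+00, -2.38750439e-05,
        1.09171068e+00, -1.05557338e-01]), 'qvel': array([-0.0016032 , -0.00166326, -0.00288166, -0.00119193,  0.00185737,
       -0.00053717]), 'tau': array([ 3.13797413e-03, -6.13623405e+01, -2.58607882e+01,  6.93997834e-02,
        4.70641418e-02, -7.97822804e-05]), 'eef_pos': array([156.82191716, 604.80731242, 233.14364764]), 'tcp_rot': array([-3.14063540e+00, -8.01275109e-05,  2.88779553e+00]), 'ft_force': array([ 0.10833493, -0.40092257, -0.02873506]), 'moment': array([-0.05937191, -0.03338817,  0.05085916]), 'grip_force': 0.0, 'opening': 1.0020930433124124}
```

View pics/top0.png

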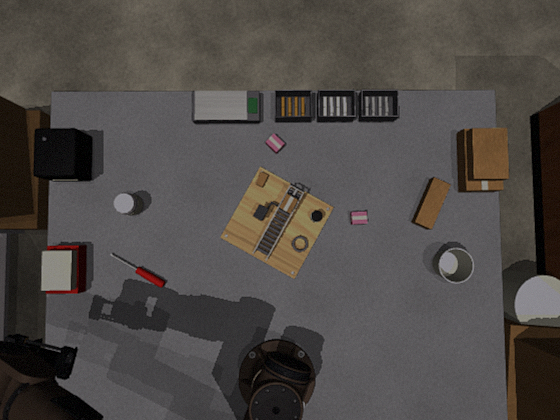

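View pics/side0.png

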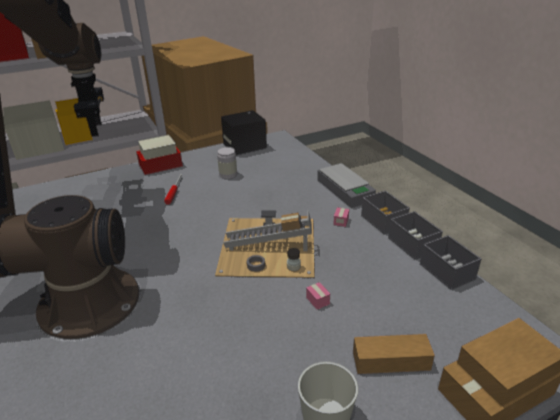

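The top picture shows the tilted plywood plate with corners about (260,167), (333,206), (295,277) and (221,237). The key is at (262,211), and the lane rises towards the carton near (295,192). I'll fit the plate next.

```bash
cat > h.py <<'E'
import cv2,numpy as np
from cell import env
def ray(r,px,z):
    d=r["pose"][:3,:3]@np.linalg.inv(r["K"])@[px[0],px[1],1]; o=r["pose"][:3,3]
    return o+d*(z-o[2])/d[2]
def proj(r,p):
    q=r["K"]@(r["pose"][:3,:3].T@(np.asarray(p)-r["pose"][:3,3])); return q[:2]/q[2]
E
python3 - <<'E'
from h import *
r=env.read_camera("top"); img=r["img"]; hsv=cv2.cvtColor(img,cv2.COLOR_BGR2HSV)
m=((hsv[...,0]>8)&(hsv[...,0]<28)&(hsv[...,1]>70)&(hsv[...,2]>70)).astype(np.uint8)
m[:150]=0;m[290:]=0;m[:,:200]=0;m[:,345:]=0
c=np.vstack([k for k in cv2.findContours(m,0,2)[0] if cv2.contourArea(k)>100])
P=np.array([ray(r,p[0],6)[:2] for p in c],np.float32)
R=cv2.minAreaRect(P);print(R); b=cv2.boxPoints(R);print(b)
print([proj(r,[*q,6]).round(1).tolist() for q in b])
# axes: uphill in image ~ (265,255)->(298,185)
u=ray(r,(298,185),60)-ray(r,(265,255),60); th=np.arctan2(u[1],u[0])
a=np.deg2rad(R[2]); th=min([a+k*np.pi/2 for k in range(-4,5)],key=lambda t:abs(np.angle(np.exp(1j*(t-th)))))
X=np.array([np.cos(th),np.sin(th)]);Y=np.array([-X[1],X[0]]);
O=np.array(R[0])-5*Y; print("th",th,"O",O)
s=5
x0,y0=205,155;crop=cv2.resize(img[y0:y0+130,x0:x0+140],None,fx=s,fy=s,interpolation=cv2.INTER_CUBIC)
crop=cv2.convertScaleAbs(crop,alpha=1.6)[:600]
def W(x,y,z): return [*(O+x*X+y*Y),z]
for nm,q in dict(key=(0,64,79),stop=(0,0,55),end=(-120,0,29),bar=(45,0,74),car=(69,0,88)).items():
    p=proj(r,W(*q)); print(nm,np.round(W(*q),1),p.round(1)); cv2.circle(crop,tuple(int(v) for v in (p-[x0,y0]+.5)*s),4,(0,255,0),1)
cv2.imwrite("pics/c1.png",crop)
E
```

```text
((502.57366943359375, -4.5135955810546875), (279.4857177734375, 270.0944519042969), 60.38458251953125)
[[ 316.1112    -59.26365 ]
 [ 550.921    -192.7378  ]
 [ 689.03613    50.236458]
 [ 454.22632   183.7106  ]]
[[293.9, 278.8], [333.5, 206.8], [259.8, 165.9], [219.5, 237.2]]
th -0.5168865443868631 O [500.10279035  -8.86040551]
key [531.7  46.8  79. ] [260.2 212.2]
stop [500.1  -8.9  55. ] [278.  222.3]
end [395.8  50.4  29. ] [260. 255.]
bar [539.2 -31.1  74. ] [284.9 209.7]
car [560.1 -43.   88. ] [288.7 202.7]
```

View pics/c1.png

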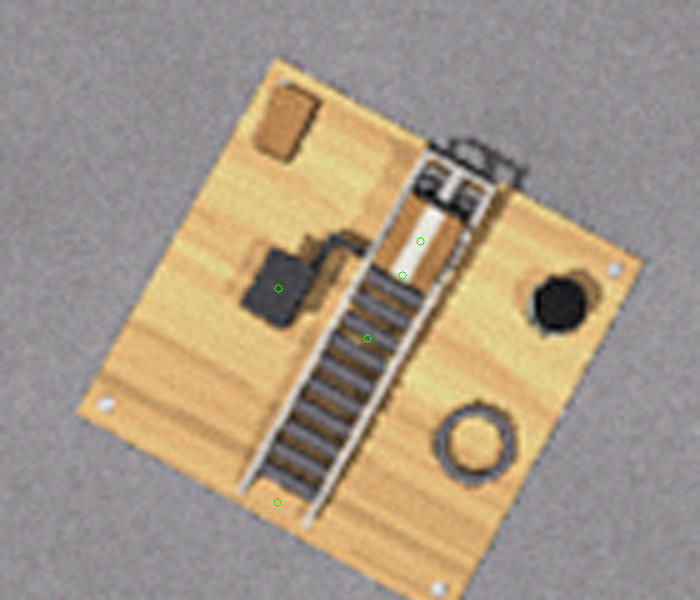

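The overlay fits: the key, stop point, bar and carton projections land where they should. I'll straddle, with one finger on the key (y=64) and the other in the lane (y=0). That needs an opening of 52, with the tool's y axis along dispenser Y. First transit at height.

```bash
cat >> h.py <<'E'
from scipy.spatial.transform import Rotation as Ro
TH=-0.5169; O=np.array([500.1,-8.9]); X=np.array([np.cos(TH),np.sin(TH)]);Y=np.array([-X[1],X[0]])
def go(x,y,tipz):
    s=env.state(); R=Ro.from_euler("xyz",s["tcp_rot"]); p=s["eef_pos"]
    t=np.array([*(O+x*X+y*Y),tipz+env.tips_ahead]); ty=R.as_matrix()[:,1]
    d=np.angle(np.exp(1j*(np.arctan2(Y[1],Y[0])-np.arctan2(ty[1],ty[0]))))
    q=p[:2]-O
    print("t",s["t"],"now disp",[q@X,q@Y],"tipz",p[2]-env.tips_ahead,"shift",R.inv().apply(t-p).round(1),"yaw",-np.degrees(d).round(2),"F",s["ft_force"].round(2),"open",s["opening"])
E
python3 -c "from h import *;go(3,32,214)"
python3 -m crank '[[-10,-10,0,0,52],[-35,-34,0,1,52],[-62,-60,0,2,52],[-90,-87,0,3,52],[-118,-114,0,4,52],[-146,-141,0,5,52],[-174,-168,0,6,52],[-202,-195,0,7,52],[-230,-222,0,8,52],[-258,-249,0,8,52]]'
python3 -c "from h import *;go(3,32,180)"
```

```text
t 0.15 now disp [np.float64(-601.6984482693264), np.float64(363.92885215615485)] tipz 214.21299152752596 shift [-497.6 -477.8    0.6] yaw 15.07 F [-0.42  0.55 -0.48] open 1.00228967044102
t: 0.98
eef_pos: [344.6, 297.5, 233.7]
tcp_rot: [3.141, 0.0, 2.747]
ft_force: [0.9, -0.4, -0.0]
opening: 0.547
grip_force: 0.0
t 0.9833 now disp [np.float64(-286.5819894513461), np.float64(189.52368181951812)] tipz 214.67449327529843 shift [-268.1 -191.8   34.7] yaw 7.03 F [ 0.92 -0.41 -0.05] open 0.5470294229882257
```

```bash
python3 -m crank '[[-27,-19,0,1,52],[-57,-41,0,2,52],[-87,-63,0,3,52],[-117,-85,0,4,52],[-147,-107,0,5,52],[-177,-129,5,6,52],[-207,-150,10,7,52],[-237,-171,20,7,52],[-258,-185,30,7,52],[-268,-192,35,7,52]]'
python3 -m crank '[[0,0,0,0,52],[0,0,0,0,52],[0,0,0,0,52]]'
python3 -c "from h import *;go(3,32,105)"
```

```text
t: 1.82
eef_pos: [519.2, 16.5, 197.4]
tcp_rot: [-3.141, -0.001, 2.624]
ft_force: [-0.0, 0.3, -0.4]
opening: 0.549
grip_force: 0.0
t: 2.07
eef_pos: [517.4, 20.1, 198.9]
tcp_rot: [3.141, -0.0, 2.627]
ft_force: [0.1, 0.3, -0.1]
opening: 0.546
grip_force: 0.0
t 2.0667 now disp [np.float64(0.729275927601361), np.float64(33.790807545761396)] tipz 179.93453887974718 shift [-2.3 -1.8 74.9] yaw 0.11 F [ 0.14  0.33 -0.1 ] open 0.546072731648088
```

```bash
python3 -m crank '[[-1,-1,15,0,52],[-2,-2,35,0,52],[-2,-2,55,0,52],[-2,-2,70,0,52],[-2,-2,75,0,52],[-2,-2,75,0,52],[-2,-2,75,0,52]]'
python3 - <<'E'
from h import *
go(3,32,90)
for i,(n,(x0,y0,s)) in enumerate(dict(side=(215,190,5),top=(225,170,5)).items()):
    r=env.read_camera(n); im=r["img"]
    c=cv2.convertScaleAbs(cv2.resize(im[y0:y0+80,x0:x0+110],None,fx=s,fy=s,interpolation=cv2.INTER_CUBIC),alpha=1.6)
    for q in [(0,64,79),(0,0,55),(3,0,105),(3,64,105)]:
        p=proj(r,[*(O+q[0]*X+q[1]*Y),q[2]]); cv2.circle(c,tuple(int(v) for v in (p-[x0,y0]+.5)*s),4,(0,255,0),1)
    if i: cc=np.vstack([cc[:300],c[:300]])
    else: cc=c[50:350]
cv2.imwrite("pics/c2.png",cc)
E
```

```text
t: 2.65
eef_pos: [518.9, 17.1, 124.4]
tcp_rot: [3.141, 0.001, 2.627]
ft_force: [-0.1, -0.3, 0.1]
opening: 0.545
grip_force: 0.0
t 2.65 now disp [np.float64(3.476791631477786), np.float64(31.91176111463249)] tipz 105.43701946171794 shift [ 0.5  0.1 15.4] yaw 0.14 F [-0.07 -0.26  0.1 ] open 0.5451628093343391
```

View pics/c2.png

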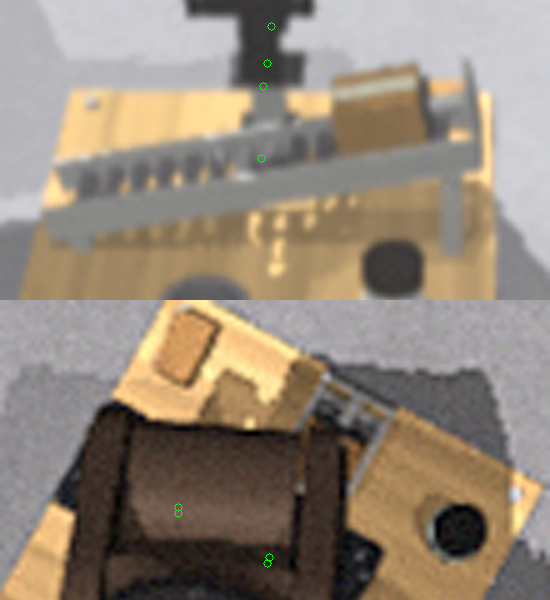

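The side crop is ambiguous: a dark block lies at (270,70) with a grey post below it. I'll check the unobstructed first side picture against the predictions.

Run:
```python
from h import *
r=env.read_camera("side"); s=7; x0,y0=215,190
out=[]
for im in (cv2.imread("pics/side0.png"),r["img"]):
    c=cv2.convertScaleAbs(cv2.resize(im[y0:y0+42,x0:x0+110],None,fx=s,fy=s,interpolation=cv2.INTER_CUBIC),alpha=1.8)
    for q,col in [((22,48,79),0),((-22,48,79),0),((22,80,79),0),((-22,80,79),0),((45,0,74),1),((41,20,102),1),((41,-20,102),1),((0,0,55),1),((-7,6,105),2),((13,6,105),2),((-7,58,105),2),((13,58,105),2)]:
        p=proj(r,[*(O+q[0]*X+q[1]*Y),q[2]]); cv2.circle(c,tuple(int(v) for v in (p-[x0,y0]+.5)*s),3,[(0,255,0),(0,0,255),(255,255,0)][col],1)
    out.append(c)
cv2.imwrite("pics/c3.png",np.vstack(out))
```

```text
(no output)
```

View pics/c3.png

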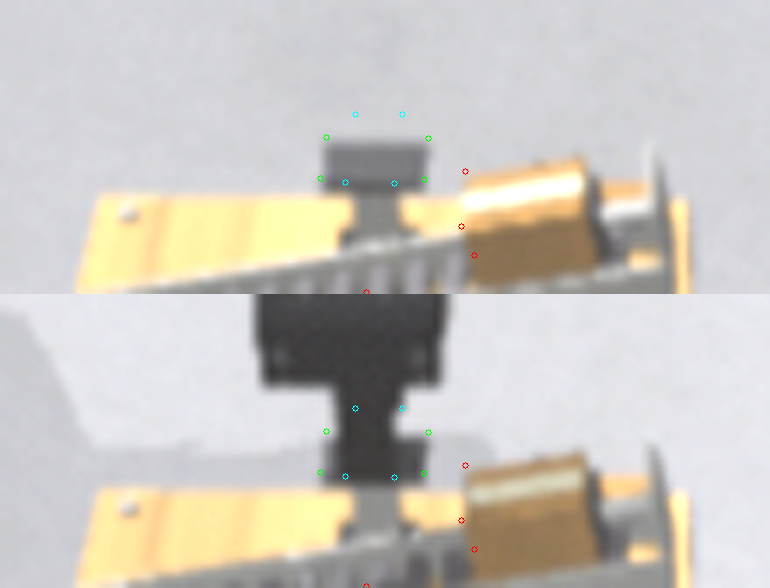

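The predictions match the key plate and carton to about 1–2 mm, and the finger sits over the key. Descending to just above the key, then pressing.

```bash
python3 -m crank '[[0,0,8,0,52],[0,0,16,0,52],[0,0,22,0,52],[0,0,22,0,52],[0,0,22,0,52]]'
python3 -c "from h import *;go(3,32,66)"
```

```text
t: 3.22
eef_pos: [518.6, 16.4, 101.0]
tcp_rot: [-3.141, -0.001, 2.626]
ft_force: [0.6, 0.4, 0.3]
opening: 0.544
grip_force: 0.0
t 3.2167 now disp [np.float64(3.5832318875909355), np.float64(31.10651579429596)] tipz 82.02067040251426 shift [ 0.6  0.9 16. ] yaw 0.07 F [0.55 0.44 0.25] open 0.543914811934044
```

```bash
python3 -m crank '[[0,0,3,0,52],[0,0,6,0,52],[0,0,9,0,52],[0,0,12,0,52],[0,0,14,0,52],[0,0,16,0,52],[0,0,16,0,52],[0,0,16,0,52]]'
python3 - <<'E'
from h import *
go(3,32,66)
r=env.read_camera("side"); s=7; x0,y0=215,190
cv2.imwrite("pics/c4.png",cv2.convertScaleAbs(cv2.resize(r["img"][y0:y0+75,x0:x0+110],None,fx=s,fy=s,interpolation=cv2.INTER_CUBIC),alpha=1.8))
E
```

```text
t: 3.88
eef_pos: [519.0, 16.4, 85.7]
tcp_rot: [3.141, 0.0, 2.626]
ft_force: [1.8, -0.4, 5.1]
opening: 0.548
grip_force: 2.7
t 3.8833 now disp [np.float64(3.963838213586716), np.float64(31.331897155217455)] tipz 66.67656478064387 shift [1.  0.7 0.7] yaw 0.07 F [ 1.81 -0.41  5.13] open 0.5482002908168759
```

View pics/c4.png

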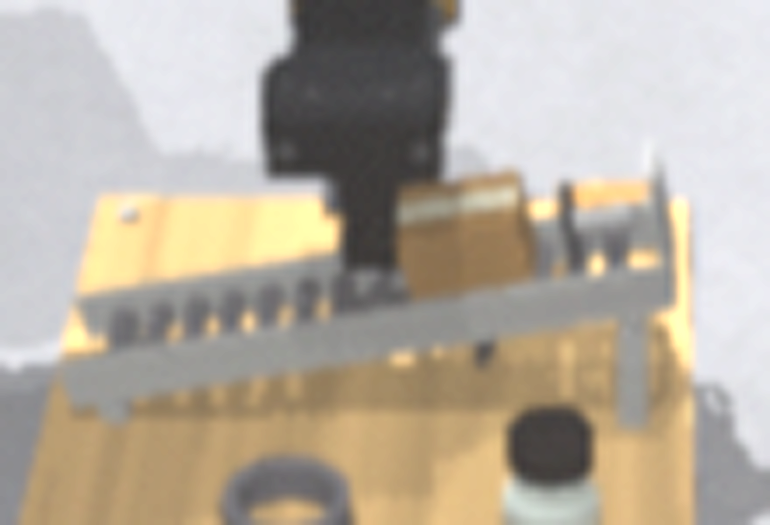

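The key is down at about 5 N. The carton has popped out, lies flat on the rollers, and its front top edge rests on the lane finger at about (400,200). I'll hold for a bit, re-check and hand in.

```bash
python3 -m crank '[[0,0,0,0,52],[0,0,0,0,52],[0,0,0,0,52],[0,0,0,0,52],[0,0,0,0,52],[0,0,0,0,52],[0,0,0,0,52],[0,0,0,0,52],[0,0,0,0,52],[0,0,0,0,52]]'
python3 - <<'E'
from h import *
go(3,32,66)
r=env.read_camera("side"); a=r["img"].astype(int)[210:235,265:300]
c=cv2.resize(r["img"][190:265,215:325],None,fx=7,fy=7,interpolation=cv2.INTER_CUBIC); c=cv2.convertScaleAbs(c,alpha=1.8)
print("diff", np.abs(c.astype(int)-cv2.imread("pics/c4.png").astype(int))[100:320,350:560].mean())
print(env.job_done())
E
```

```text
t: 4.77
eef_pos: [519.0, 16.4, 85.7]
tcp_rot: [3.141, 0.001, 2.626]
ft_force: [1.9, -0.8, 4.2]
opening: 0.547
grip_force: 2.7
t 4.7667 now disp [np.float64(3.9678126467646275), np.float64(31.32789892739458)] tipz 66.74064023606732 shift [1.  0.7 0.7] yaw 0.07 F [ 1.85 -0.81  4.18] open 0.5468786077542532
diff 0.9908658008658009
the job is handed in; nothing more can be done
None
```

I've handed the job in, with one finger holding the key down (about 12 mm of its 14 mm travel) and the carton at rest and flat on the rollers against the other finger; no verdict was returned.

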